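# Shut the plane case and hook its sprung hasp over the catch

## Robot

A 6-joint arm with a two-finger parallel gripper is mounted at the origin on the work surface; the furniture and walls round the work are solid. World frame = base frame: x ahead of the robot, y to its left, z up, the work surface at z = 0. Lengths are in mm, angles in rad, forces in N, time in s.
With the tool pointing down it reaches from about 425 to 950 mm from the base axis. Payload 14.7 kg.
Tool frame: the origin (TCP) lies at the very end of the fingers, on their centre line; the grasp point (between the pads) lies 19 mm behind it; z points along the fingers, y is the line along which they close (so a half turn about z gives the same grasp; the last joint's range is limited). The gripper opens to 85 mm and grips with 20 to 120 N. Pads are 22 mm wide; open, the fingers measure 114 mm over their backs; the gripper's body (76 mm by 85 mm) begins 54 mm behind the grasp point. The pads swing forward as they close: fully open they stand 13 mm farther back than shut.
Start: joints at [1.18, 0.48, 1.596, -0, 1.065, -0.047], TCP at [219.069, 611.965, 231.297] pointing down, gripper open.
Joint ranges: [-2.75, 2.75], [-0.82, 2.05], [0.23, 2.67], [-1.56, 4.7], [0.09, 2.69], [-2.92, 2.92]. Speed limits (rad/s): [1.89, 1.89, 2.39, 3.01, 3.01, 3.01].

## Interface

Orientations are given as a unit quaternion [x, y, z, w].
In Python, from workcell import get_obs, grab_frame, camera_params, finish_job gives the robot as it stands.
- The arm moves only by the tool carry_out, never from a script. Its argument "commands" is a list of rows, each an object of numbers: "hand": the opening, from -1 (shut) to 1 (fully open); "tx", "ty", "tz": the shift along the tool's x, y, z in mm; "wx", "wy", "wz": the turn, a rotation vector about the tool's x, y, z in degrees. A call has 1 to 20 rows; each row is the pose to reach, as a shift and turn from the pose commanded when the call began, along the tool's axes at that moment; what a row does not reach only later rows make up. A row lasts 1/8 s, in which the tool goes at most 62.5 mm and 10.7 degrees, less where a joint would pass 70% of its speed; a pose out of reach is approached as far as the arm can. A call with a gripper value outside its range is refused whole. The fingers move at their own pace and stop on an object; the grip force is fixed at half the most. Time passes only in rows, so rows that repeat a pose let the fingers close. It gives the time, the measured TCP pose, the force, the opening and the grip force at its end, in the units of the state.
- get_obs(): the state, without advancing time (a new reading comes with each control period).
- grab_frame(name): name is "side" or "top" or "wrist"; returns the picture (400x640x3 uint8, blue, green, red); there is no depth.
- camera_params(name): a dict with "fx", "fy", "cx", "cy" (pixels), "rvec" (rotation vector, rad) and "tvec" (3), from world to camera coordinates, as OpenCV has them. Camera axes: x right, y down, z forward; pixel columns grow to the right and rows downward; lengths in mm; the calibration is good to about 2 mm. A picture is of the moment at which its call begins: read the wrist's pose just before it. camera_params takes no time and is no camera call; for the wrist camera it gives the pose at the moment of the call.
- finish_job(): hands the job in; it is judged then, once.
The state is a dict: "time": time; "joint_pos": joint angles; "qvel": joint speeds; "effort": joint torques, N m; "position": TCP position; "orientation": TCP orientation; "wrist_force": force on the tool from outside, world axes, zero at the start; "torque": the same for the moment, N m; "width": finger opening in mm; "gripper_force": force on a finger pad.
Only numpy, scipy, OpenCV 4.12 (cv2) and the standard library are available. Lean on these libraries where they do the work, as an engineer would, in place of code of your own. Each camera call takes 0.05 s, during which the arm holds its last target. There are 200 camera calls.

## Task

Close the open plywood tool case for carrying: let its lid down without slamming it, then swing the T-shaped steel hasp down, press it down against the lid's sprung buffers and push it in over the catch on the front, so that it hooks behind the catch and holds the lid down by itself when you let go. Do not force anything, and leave the other things on the bench where they are.

Things in the scene. Friction and masses are not known exactly. Their poses are not given: they have to be found in the camera images.
- case: open-topped plywood tool case with a plane and a tape measure in it, fixed to the bench; 125 mm front to back (x), 210 mm wide (y), rim 95 mm high; origin under its centre on the bench, its front faces along its own -x. Two sprung rubber-capped buffers stand up to 11 mm out of the rim in the front corners.
- lid (a joint): angle of the lid (rad): 0 is pressed fully down on the rim, about 1.6 upright. A 20 mm deep plywood tray as long and wide as the case. Its hinge is stiff: it stays where it is left. Shut and let go, it rests on the buffers at about 0.1, its front edge 12 mm up; pressing it fully down takes 8 rising to about 15 N at the front edge.
- lid_hinge (a point): middle of the lid's hinge axis (along y) at the rear rim, 62.5 mm behind the case's origin and 95 mm up; axes as the case's.
- hasp (a joint): angle of the hasp about its pin, relative to the lid (rad): 0 lies flat along the lid's front face (hanging down over the catch when the lid is shut), 1.57 sticks straight out in front of the lid, up to 2.4 folded up. A light friction hinge: it stays where it is left.
- lid_edge (a point): middle of the upper front edge of the lid (outside, 125 mm from the lid's hinge axis); axes as the lid's: x from front to back, y along the edge, z out of the lid's outer face. The hasp takes the middle 90 mm of this edge.
- hasp_pin (a point): middle of the hasp's hinge pin on the lid, 7 mm in front of the lid's front face and 2 mm above its outer face; its barrel is 8 mm thick, 44 mm wide; axes as the lid's.
- hasp_ledge (a point): middle of the hasp's thumb ledge, on the face to press, 50 mm from the pin; axes as the hasp's: z towards the pin, -x outwards. Hasp: 3 mm steel, 44 mm wide; slot 24 mm wide from 20 mm below the pin, its lower bar (6 mm thick) 43 to 49 mm from the pin; the end widens to a T 88 mm wide, bent out into the ledge, 20 mm deep, 3 mm thick.
- catch_lip (a point): lower edge of the hooked lip of the steel catch on the case's front, 78 mm up; axes as the case's. The catch is 18 mm wide, its face 15 mm high and 19.5 mm out from the front: it comes out through the slot of the hasp, 11 mm past the plate, so the hasp must be pushed in by its wings, beside the catch.
- catch_hollow (a point): top of the hollow behind the lip, 3 mm above the lip's edge. The slot's bar passes under the lip only while the lid is pressed to within about 2.5 mm of the rim (lid under 0.02 rad); let go, it springs up 7 mm into this hollow and the lid stays at about 0.05 rad.
- mallet: beech mallet lying on the bench, 346 mm long, bystander
- screwdriver: screwdriver lying on the bench, 212 mm long, bystander
- carton: small carton of screws, 61x90x55 mm, bystander
- offcut: wood offcut, 40x130x38 mm, bystander
- sander: sanding block, 68x110x30 mm, bystander
- battery: spare battery pack, 74x107x54 mm, bystander
- mug: green mug, 86x125x96 mm, bystander

How it is judged (in metres and radians):
On the way:
1. the lid is let down on its buffers with the hasp still swung out (value of joint lid below 0.14 rad and value of joint hasp above 0.15 rad), for 0.1 s.
At the end, for the whole second after the job is handed in: the hasp lies over the catch (hasp angle under 0.15 rad) and holds the lid down at rest against its buffers (lid angle under 0.075 rad) (value of joint lid below 0.075 rad and value of joint hasp below 0.15 rad and velocity of joint lid between -0.05 and 0.05 rad/s and velocity of joint hasp below 0.1 rad/s); the robot touches nothing.
It fails at once if the lid is slammed (faster than 2.5 rad/s in the last 0.3 rad) (value of joint lid below 0.3 rad and velocity of joint lid below -2.5 rad/s).
It fails at once if the case, lid or hasp is forced with more than 60 N (contact force between the arm and case above 60 N).
It fails at once if a bystander is shifted more than 3 cm (distance of any of mallet, screwdriver, carton, offcut, sander, battery, mug from where it was at the start of the episode above 0.03 m).
It also fails if it takes over 67 s, if anything falls off the work surface, if the arm or the gripper's body presses on something with over 40 N, if the wrist force passes 120 N, or if a joint passes its speed limit or range.

## Working session

There is one attempt and no reset: what is moved stays moved. The work goes in short steps, Python scripts to look and compute and a tool call to move; the robot and the scene stay as the last step left them, time stands still between calls to the robot, and variables do not carry over. Pictures are saved under pics/ and viewed, at most 10 in all, crops included, and the job is handed in when it is done.

Besides the shell and the picture viewer there is one more tool, called in YAML: its name, and indented under it one key for each argument. carry_out: Moves the arm, as the interface text tells. Its arguments: {"type":"object","properties":{"commands":{"type":"array"}},"required":["commands"]}

```bash
mkdir -p pics; ls; python3 - <<'E'
from workcell import *
import cv2
o=get_obs();print({k:o[k] for k in('time','position','orientation','width','wrist_force')})
for n in('side','top'):
    cv2.imwrite(f'pics/{n}0.png',grab_frame(n));print(n,camera_params(n))
E
```

```text
pics
{'time': 0.0, 'position': array([218.89271646, 611.59553424, 230.67488183]), 'orientation': array([ 1.71044609e-01,  9.85263094e-01, -5.98205575e-04, -1.42867713e-04]), 'width': 85.81280029831724, 'wrist_force': array([ 0.31958058, -0.64834599,  0.50430063])}
side {'fx': 411.54974363793684, 'fy': 411.54974363793684, 'cx': 321.63323317299535, 'cy': 199.35611666940986, 'rvec': array([ 1.14318539,  2.37999916, -0.93843492]), 'tvec': array([ 297.9013952 , -127.06523124, 1588.61282829])}
top {'fx': 378.687550629644, 'fy': 378.687550629644, 'cx': 327.4757976763521, 'cy': 200.3656320355747, 'rvec': array([ 2.18104859, -2.16183632,  0.16658604]), 'tvec': array([ -74.65594958,  410.56533147, 1265.21781027])}
```

View pics/side0.png

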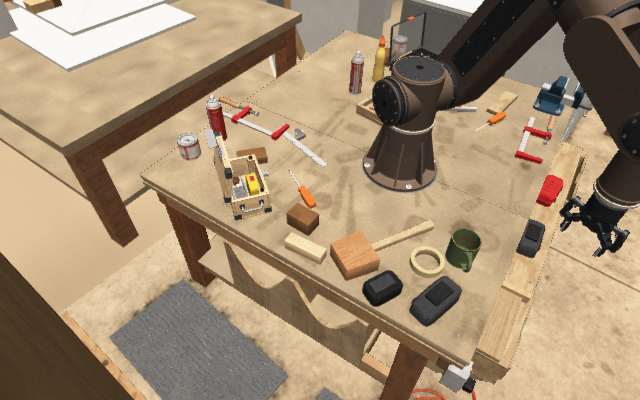

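View pics/top0.png

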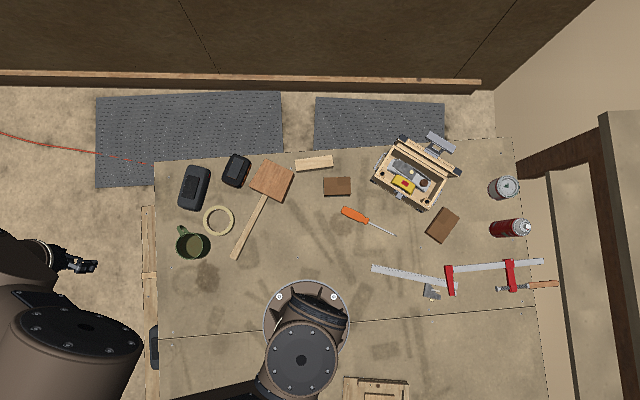

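The case is at about (415,175) in the top view, with its lid upright on the far side and the hasp beyond it at (440,142). In the side view it is at (240,185). I'll take enlarged crops.

```bash
python3 - <<'E'
import cv2,numpy as np
a=cv2.imread('pics/top0.png')[125:225,355:475];b=cv2.imread('pics/side0.png')[125:225,185:285]
a=cv2.resize(a,None,fx=6,fy=5.99,interpolation=cv2.INTER_CUBIC)
b=cv2.resize(b,None,fx=6,fy=6,interpolation=cv2.INTER_CUBIC)
cv2.imwrite('pics/ta.png',a);cv2.imwrite('pics/sb.png',b)
E
```

```text
(no output)
```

View pics/ta.png

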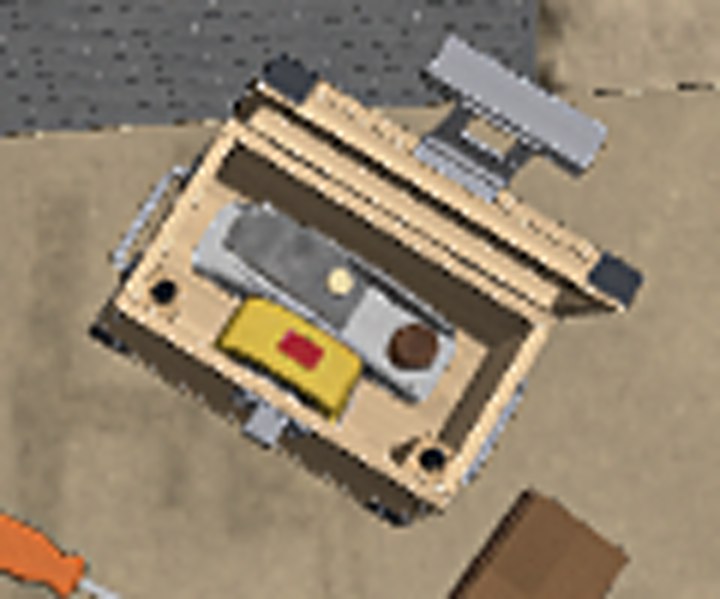

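View pics/sb.png

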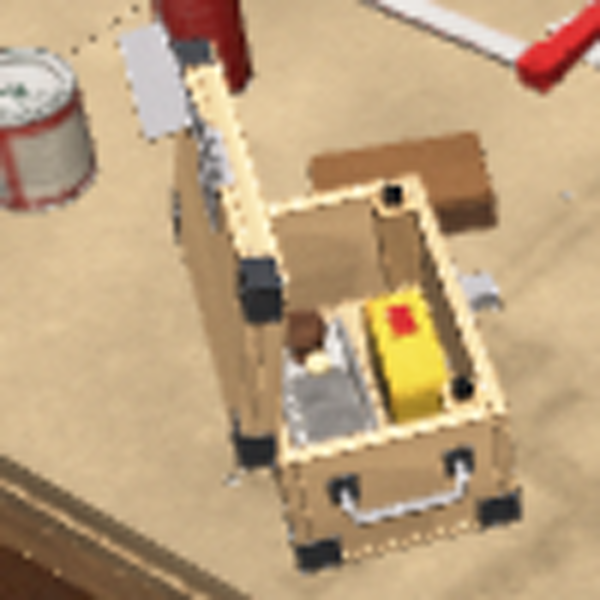

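The top crop shows the rim corners at (125,305), (440,505), (550,320) and (240,128), and the buffers at (163,292) and (432,458). The catch is at (265,430) facing the robot, and the hasp's T is at (430-605, 35-170). The side crop shows the rim front corner at (505,410) and the hasp's T at (155,85), folded beyond the upright lid.

```bash
cat > h.py <<'E'
import numpy as np,cv2
from workcell import *
from scipy.spatial.transform import Rotation as R
def cam(n):
    c=camera_params(n);return c,R.from_rotvec(c['rvec']).as_matrix(),np.array(c['tvec'])
def ray(C,u,v):
    c,M,t=C;return -M.T@t,M.T@np.array([(u-c['cx'])/c['fx'],(v-c['cy'])/c['fy'],1])
def onz(C,u,v,z):
    o,d=ray(C,u,v);return o+d*(z-o[2])/d[2]
def tri(A,a,B,b):
    (o,d),(p,e)=ray(A,*a),ray(B,*b);s=np.linalg.lstsq(np.c_[d,-e],p-o,rcond=None)[0]
    x,y=o+s[0]*d,p+s[1]*e;return (x+y)/2,np.linalg.norm(x-y)
def proj(C,P):
    c,M,t=C;q=M@np.asarray(P,float)+t;return c['cx']+c['fx']*q[0]/q[2],c['cy']+c['fy']*q[1]/q[2]
E
python3 - <<'E'
from h import *
np.set_printoptions(precision=1,suppress=True)
T,S=cam('top'),cam('side')
t=lambda u,v:(355+(u+.5)/6-.5,125+(v+.5)/5.99-.5)
s=lambda u,v:(185+(u+.5)/6-.5,125+(v+.5)/6-.5)
for n,p in dict(FL=(125,305),FR=(440,507),RR=(550,320),RL=(238,130)).items(): print(n,onz(T,*t(*p),95))
for p in((163,290),(432,457)):print('buf',onz(T,*t(*p),106))
for n,p in dict(FL=(505,410),FR=(415,178),RL=(283,460)).items(): print('side',n,onz(S,*s(*p),95))
for p in((392,193),(462,386)):print('sbuf',onz(S,*s(*p),106))
# T ledge corners & lid corners, two views
print(tri(T,t(450,35),S,s(185,128)),tri(T,t(605,130),S,s(158,25)),tri(T,t(430,75),S,s(148,138)),tri(T,t(585,170),S,s(120,40)))
print('lidL out',tri(T,t(283,55),S,s(240,268)),'lidR',tri(T,t(642,275),S,s(208,42)))
E
```

```text
FL [ 486.2 -225.2   95. ]
FR [ 377.2 -395.3   95. ]
RR [ 480.9 -458.7   95. ]
RL [ 585.2 -288.5   95. ]
buf [ 492.6 -244.1  106. ]
buf [ 403.1 -388.4  106. ]
side FL [ 484.5 -219.6   95. ]
side FR [ 376.8 -394.9   95. ]
side RL [ 586.4 -285.3   95. ]
sbuf [ 403.6 -385.6  106. ]
sbuf [ 493.2 -242.1  106. ]
(array([ 573.5, -340.7,  288.3]), np.float64(16.906102945160317)) (array([ 528.4, -411.1,  291.1]), np.float64(16.87594330096147)) (array([ 571.4, -351.1,  268.1]), np.float64(16.369615962941992)) (array([ 526.5, -424.7,  266.5]), np.float64(16.34855656720483))
lidL out (array([ 586.8, -284.1,  233.2]), np.float64(4.525257100847616)) lidR (array([ 473.1, -450. ,  229.2]), np.float64(17.222699301477682))
```

carry_out:
  commands:
    - {"hand": -1, "tx": -60, "ty": -40, "tz": -60}
    - {"hand": -1, "tx": -368, "ty": -253, "tz": -110, "wz": 12}
    - {"hand": -1, "tx": -368, "ty": -253, "tz": -110, "wz": 12}
    - {"hand": -1, "tx": -368, "ty": -253, "tz": -110, "wz": 12}
    - {"hand": -1, "tx": -368, "ty": -253, "tz": -110, "wz": 12}
    - {"hand": -1, "tx": -368, "ty": -253, "tz": -110, "wz": 12}
    - {"hand": -1, "tx": -368, "ty": -253, "tz": -110, "wz": 12}
    - {"hand": -1, "tx": -368, "ty": -253, "tz": -110, "wz": 12}
    - {"hand": -1, "tx": -368, "ty": -253, "tz": -110, "wz": 12}
    - {"hand": -1, "tx": -368, "ty": -253, "tz": -110, "wz": 12}
    - {"hand": -1, "tx": -368, "ty": -253, "tz": -110, "wz": 12}
    - {"hand": -1, "tx": -368, "ty": -253, "tz": -110, "wz": 12}

```text
invalid input at $.commands[0]: expected keys hand, tx, ty, tz, wx, wy, wz
```

```bash
cat >> h.py <<'E'
np.set_printoptions(precision=1,suppress=True)
C0=np.array([482,-341.5,0]);Y=R.from_euler('z',-32,degrees=True)
def go(pts,o=None):
    """tool shifts from the present pose to case-frame TCP points, and turn to tool-down aligned with the case"""
    o=o or get_obs();Q=R.from_quat(o['orientation'])
    G=Y*R.from_matrix(np.diag([-1,1,-1.]))
    print('t',o['time'],'caseTCP',Y.inv().apply(o['position']-C0),'F case',Y.inv().apply(o['wrist_force']),'w',np.degrees((Q.inv()*G).as_rotvec()),'wid',o['width'])
    for p in pts: print(p,Q.inv().apply(Y.apply(p)+C0-o['position']))
def lid(th,r=105,w=11,y=93):
    return np.array([62.5-r*np.cos(th)+20*np.sin(th)+w,y,95+r*np.sin(th)+20*np.cos(th)])
E
python3 -c "
from h import *
T,S=cam('top'),cam('side')
go([(130,140,320),(130,93,300),(125,93,200)])
t=lambda u,v:(355+(u+.5)/6-.5,125+(v+.5)/5.99-.5)
s=lambda u,v:(185+(u+.5)/6-.5,125+(v+.5)/6-.5)
x,e=tri(T,t(517,102),S,s(155,85));print(Y.inv().apply(x-C0),e)
"
```

```text
t 0.1 caseTCP [-728.2  668.9  230.7] F case [ 0.1  0.6 -0.6] w [-0.1  0.  12.3] wid 85.04460060483909
(130, 140, 320) [-725.8 -699.7  -88.5]
(130, 93, 300) [-715.7 -745.6  -68.5]
(125, 93, 200) [-710.9 -744.4   31.5]
[ 79.    2.  276.9] 2.107856522059684
```

carry_out:
  commands:
    - {"hand": -1, "tx": -60, "ty": -40, "tz": -60, "wx": 0, "wy": 0, "wz": 0}
    - {"hand": -1, "tx": -368, "ty": -253, "tz": -110, "wx": 0, "wy": 0, "wz": 12}
    - {"hand": -1, "tx": -368, "ty": -253, "tz": -110, "wx": 0, "wy": 0, "wz": 12}
    - {"hand": -1, "tx": -368, "ty": -253, "tz": -110, "wx": 0, "wy": 0, "wz": 12}
    - {"hand": -1, "tx": -368, "ty": -253, "tz": -110, "wx": 0, "wy": 0, "wz": 12}
    - {"hand": -1, "tx": -368, "ty": -253, "tz": -110, "wx": 0, "wy": 0, "wz": 12}
    - {"hand": -1, "tx": -368, "ty": -253, "tz": -110, "wx": 0, "wy": 0, "wz": 12}
    - {"hand": -1, "tx": -368, "ty": -253, "tz": -110, "wx": 0, "wy": 0, "wz": 12}
    - {"hand": -1, "tx": -368, "ty": -253, "tz": -110, "wx": 0, "wy": 0, "wz": 12}
    - {"hand": -1, "tx": -368, "ty": -253, "tz": -110, "wx": 0, "wy": 0, "wz": 12}

```text
time: 1.35
position: [479.8, 250.0, 340.9]
orientation: [0.273, 0.962, -0.0, -0.0]
wrist_force: [-0.9, 1.2, 0.3]
width: -0.1
gripper_force: 0.0
```

```bash
python3 -c "
from h import *
go([(130,140,320),(130,93,300),(125,93,200)])
"
```

```text
t 1.35 caseTCP [-315.3  500.4  340.9] F case [-1.4  0.5  0.3] w [-0.  -0.   0.3] wid -0.09568547007989947
(130, 140, 320) [-443.5 -362.7   20.8]
(130, 93, 300) [-443.3 -409.6   40.8]
(125, 93, 200) [-438.4 -409.6  140.8]
```

carry_out:
  commands:
    - {"hand": -1, "tx": -443, "ty": -363, "tz": 21, "wx": 0, "wy": 0, "wz": 0.3}
    - {"hand": -1, "tx": -443, "ty": -363, "tz": 21, "wx": 0, "wy": 0, "wz": 0.3}
    - {"hand": -1, "tx": -443, "ty": -363, "tz": 21, "wx": 0, "wy": 0, "wz": 0.3}
    - {"hand": -1, "tx": -443, "ty": -363, "tz": 21, "wx": 0, "wy": 0, "wz": 0.3}
    - {"hand": -1, "tx": -443, "ty": -363, "tz": 21, "wx": 0, "wy": 0, "wz": 0.3}
    - {"hand": -1, "tx": -443, "ty": -363, "tz": 21, "wx": 0, "wy": 0, "wz": 0.3}
    - {"hand": -1, "tx": -443, "ty": -363, "tz": 21, "wx": 0, "wy": 0, "wz": 0.3}
    - {"hand": -1, "tx": -443, "ty": -363, "tz": 21, "wx": 0, "wy": 0, "wz": 0.3}
    - {"hand": -1, "tx": -443, "ty": -363, "tz": 21, "wx": 0, "wy": 0, "wz": 0.3}
    - {"hand": -1, "tx": -443, "ty": -363, "tz": 21, "wx": 0, "wy": 0, "wz": 0.3}
    - {"hand": -1, "tx": -443, "ty": -363, "tz": 21, "wx": 0, "wy": 0, "wz": 0.3}
    - {"hand": -1, "tx": -443, "ty": -410, "tz": 41, "wx": 0, "wy": 0, "wz": 0.3}
    - {"hand": -1, "tx": -443, "ty": -410, "tz": 41, "wx": 0, "wy": 0, "wz": 0.3}
    - {"hand": -1, "tx": -438, "ty": -410, "tz": 141, "wx": 0, "wy": 0, "wz": 0.3}
    - {"hand": -1, "tx": -438, "ty": -410, "tz": 141, "wx": 0, "wy": 0, "wz": 0.3}
    - {"hand": -1, "tx": -438, "ty": -410, "tz": 141, "wx": 0, "wy": 0, "wz": 0.3}

```text
time: 3.35
position: [636.4, -326.2, 198.1]
orientation: [0.275, 0.961, 0.001, -0.002]
wrist_force: [0.9, 0.9, -0.1]
width: -0.2
gripper_force: 0.0
```

```bash
python3 - <<'E'
from h import *
go([lid(t) for t in (1.6,1.4,1.2,1.0,.8,.6,.5,.4,.3,.2,.15,.1,.06)])
a=grab_frame('top')[125:225,355:475];b=grab_frame('side')[125:225,185:285]
cv2.imwrite('pics/c1.png',np.hstack([cv2.resize(a,(420,350),interpolation=2),cv2.resize(b,(350,350),interpolation=2)]))
E
```

```text
t 3.35 caseTCP [122.8  94.8 198.1] F case [ 0.3  1.2 -0.1] w [ 0.  -0.3  0.1] wid -0.17296577742163965
[ 96.6  93.  199.4] [26.3 -1.7 -1.1]
[ 75.4  93.  201.9] [47.5 -1.7 -3.5]
[ 54.1  93.  200.1] [68.7 -1.7 -1.6]
[ 33.6  93.  194.2] [89.2 -1.6  4.4]
[ 14.7  93.  184.3] [108.1  -1.6  14.4]
[ -1.9  93.  170.8] [124.5  -1.6  28. ]
[ -9.1  93.  162.9] [131.7  -1.6  35.9]
[-15.4  93.  154.3] [138.   -1.6  44.5]
[-20.9  93.  145.1] [143.4  -1.5  53.7]
[-25.4  93.  135.5] [147.9  -1.5  63.4]
[-27.3  93.  130.5] [149.8  -1.5  68.4]
[-29.   93.  125.4] [151.4  -1.5  73.5]
[-30.1  93.  121.3] [152.5  -1.5  77.7]
```

View pics/c1.png

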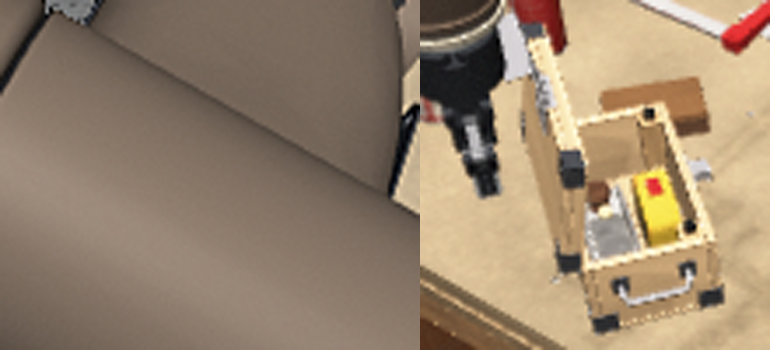

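The fingers are behind the upright lid, clear of the hasp (side half, tip at about (488,195)); the arm blocks the top view. I'll push the lid halfway.

carry_out:
  commands:
    - {"hand": -1, "tx": 15, "ty": -1.5, "tz": -1, "wx": 0, "wy": 0, "wz": 0}
    - {"hand": -1, "tx": 26, "ty": -1.5, "tz": -1, "wx": 0, "wy": 0, "wz": 0}
    - {"hand": -1, "tx": 37, "ty": -1.5, "tz": -3, "wx": 0, "wy": 0, "wz": 0}
    - {"hand": -1, "tx": 47.5, "ty": -1.5, "tz": -3.5, "wx": 0, "wy": 0, "wz": 0}
    - {"hand": -1, "tx": 58, "ty": -1.5, "tz": -3, "wx": 0, "wy": 0, "wz": 0}
    - {"hand": -1, "tx": 68.5, "ty": -1.5, "tz": -1.5, "wx": 0, "wy": 0, "wz": 0}
    - {"hand": -1, "tx": 79, "ty": -1.5, "tz": 1, "wx": 0, "wy": 0, "wz": 0}
    - {"hand": -1, "tx": 89, "ty": -1.5, "tz": 4.5, "wx": 0, "wy": 0, "wz": 0}
    - {"hand": -1, "tx": 99, "ty": -1.5, "tz": 9, "wx": 0, "wy": 0, "wz": 0}
    - {"hand": -1, "tx": 108, "ty": -1.5, "tz": 14.5, "wx": 0, "wy": 0, "wz": 0}

```text
time: 4.7
position: [544.3, -272.8, 185.3]
orientation: [0.276, 0.961, 0.0, -0.0]
wrist_force: [0.3, -0.9, 2.3]
width: -0.4
gripper_force: 1.0
```

```bash
python3 - <<'E'
from h import *
go([lid(t) for t in (.8,.7,.6,.5,.4,.3,.2,.15,.1,.06)])
E
```

```text
t 4.7 caseTCP [ 16.5  91.3 185.3] F case [ 0.8 -0.6  2.3] w [-0. -0. -0.] wid -0.37938444067685545
[ 14.7  93.  184.3] [1.8 1.7 1.1]
[  6.1  93.  177.9] [10.4  1.7  7.4]
[ -1.9  93.  170.8] [18.3  1.7 14.5]
[ -9.1  93.  162.9] [25.5  1.7 22.4]
[-15.4  93.  154.3] [31.9  1.7 31. ]
[-20.9  93.  145.1] [37.4  1.7 40.2]
[-25.4  93.  135.5] [41.9  1.7 49.9]
[-27.3  93.  130.5] [43.8  1.7 54.9]
[-29.   93.  125.4] [45.4  1.7 60. ]
[-30.1  93.  121.3] [46.6  1.7 64.1]
```

carry_out:
  commands:
    - {"hand": -1, "tx": 10, "ty": 1, "tz": 7.5, "wx": 0, "wy": 0, "wz": 0}
    - {"hand": -1, "tx": 18, "ty": 1, "tz": 14.5, "wx": 0, "wy": 0, "wz": 0}
    - {"hand": -1, "tx": 25.5, "ty": 1, "tz": 22.5, "wx": 0, "wy": 0, "wz": 0}
    - {"hand": -1, "tx": 32, "ty": 1, "tz": 31, "wx": 0, "wy": 0, "wz": 0}
    - {"hand": -1, "tx": 37.5, "ty": 1, "tz": 40, "wx": 0, "wy": 0, "wz": 0}
    - {"hand": -1, "tx": 42, "ty": 1, "tz": 50, "wx": 0, "wy": 0, "wz": 0}
    - {"hand": -1, "tx": 44, "ty": 1, "tz": 55, "wx": 0, "wy": 0, "wz": 0}
    - {"hand": -1, "tx": 45.5, "ty": 1, "tz": 60, "wx": 0, "wy": 0, "wz": 0}
    - {"hand": -1, "tx": 46, "ty": 1, "tz": 62, "wx": 0, "wy": 0, "wz": 0}
    - {"hand": -1, "tx": 46, "ty": 1, "tz": 62, "wx": 0, "wy": 0, "wz": 0}

```text
time: 5.95
position: [506.7, -248.2, 124.0]
orientation: [0.276, 0.961, -0.0, 0.0]
wrist_force: [-0.6, 0.0, 2.8]
width: -0.4
gripper_force: 1.3
```

```bash
python3 - <<'E'
from h import *
go([lid(.06)])
E
```

```text
t 5.95 caseTCP [-28.5  92.3 124. ] F case [-0.5 -0.3  2.8] w [-0.  0.  0.] wid -0.3645420285014846
[-30.1  93.  121.3] [1.6 0.7 2.7]
```

carry_out:
  commands:
    - {"hand": -1, "tx": 0, "ty": 0, "tz": 2, "wx": 0, "wy": 0, "wz": 0}
    - {"hand": -1, "tx": 0, "ty": 0, "tz": 4, "wx": 0, "wy": 0, "wz": 0}
    - {"hand": -1, "tx": 0, "ty": 0, "tz": 4, "wx": 0, "wy": 0, "wz": 0}

```text
time: 6.32
position: [506.0, -247.7, 120.0]
orientation: [0.276, 0.961, 0.0, -0.001]
wrist_force: [-5.0, 4.2, 9.2]
width: 0.0
gripper_force: 4.5
```

carry_out:
  commands:
    - {"hand": -1, "tx": 0, "ty": 0, "tz": -40, "wx": 0, "wy": 0, "wz": 0}
    - {"hand": -0.3, "tx": 20, "ty": 40, "tz": -100, "wx": 0, "wy": 0, "wz": 0}
    - {"hand": -0.3, "tx": 40, "ty": 160, "tz": -140, "wx": 0, "wy": 0, "wz": 0}
    - {"hand": 0.22, "tx": 40, "ty": 160, "tz": -140, "wx": 0, "wy": 0, "wz": 0}
    - {"hand": 0.22, "tx": 40, "ty": 160, "tz": -140, "wx": 0, "wy": 0, "wz": 0}
    - {"hand": 0.22, "tx": 40, "ty": 160, "tz": -140, "wx": 0, "wy": 0, "wz": 0}
    - {"hand": 0.22, "tx": 40, "ty": 160, "tz": -140, "wx": 0, "wy": 0, "wz": 0}

```text
time: 7.2
position: [556.8, -92.2, 259.1]
orientation: [0.276, 0.961, -0.0, -0.001]
wrist_force: [0.1, 0.4, 0.2]
width: 52.1
gripper_force: 0.0
```

```bash
python3 - <<'E'
from h import *
go([])
a=grab_frame('top')[125:225,355:475];b=grab_frame('side')[125:225,185:285]
cv2.imwrite('pics/c2.png',np.hstack([cv2.resize(a,(420,350),interpolation=2),cv2.resize(b,(350,350),interpolation=2)]))
E
```

```text
t 7.2 caseTCP [-68.7 251.1 259.1] F case [-0.1  0.4  0.2] w [-0.  -0.1 -0. ] wid 52.140472754567156
```

View pics/c2.png

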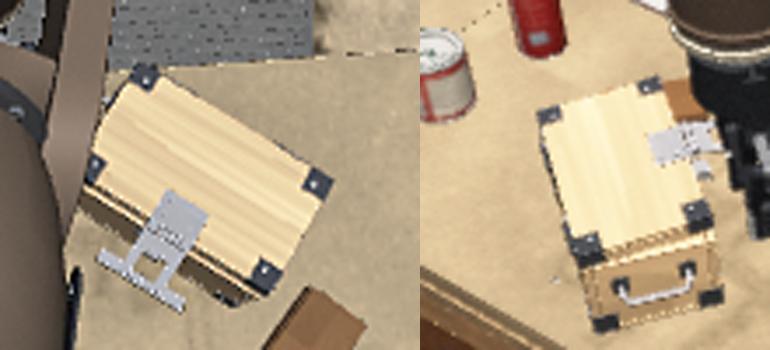

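The lid rests on its buffers. The hasp still sticks out in front, with its T from (100,255) to (185,305) in the top half. The catch lies under the slot.

```bash
python3 - <<'E'
from h import *
T=cam('top')
t=lambda u,v:(355+(u+.5)/3.5-.5,125+(v+.5)/3.5-.5)
f=lambda p,z:Y.inv().apply(onz(T,*t(*p),z)-C0)
for z in(105,120,135):print(z,f((99,252),z),f((182,306),z),f((142,280),z))
print('lid',f((265,293),125),f((332,180),117),f((145,66),117))
go([(-63,0,259),(-112,0,200)])
E
```

```text
105 [-106.4   44.6  105. ] [-107.8  -45.8  105. ] [-107.1   -2.3  105. ]
120 [-109.5   45.8  120. ] [-110.9  -43.5  120. ] [-110.3   -0.5  120. ]
135 [-112.7   47.   135. ] [-114.   -41.2  135. ] [-113.4    1.2  135. ]
lid [ -61.1 -100.4  125. ] [  64.8 -101.4  117. ] [ 63.  100.1 117. ]
t 7.3 caseTCP [-68.6 250.9 259.1] F case [-0.   0.5 -0.7] w [-0.  -0.1 -0.1] wid 52.07641980335021
(-63, 0, 259) [  -5.9 -250.9    0.2]
(-112, 0, 200) [  43.  -251.    59.3]
```

carry_out:
  commands:
    - {"hand": 0.22, "tx": 45, "ty": -251, "tz": 20, "wx": 0, "wy": 0, "wz": 0}
    - {"hand": 0.22, "tx": 45, "ty": -251, "tz": 20, "wx": 0, "wy": 0, "wz": 0}
    - {"hand": 0.22, "tx": 45, "ty": -251, "tz": 20, "wx": 0, "wy": 0, "wz": 0}
    - {"hand": 0.22, "tx": 45, "ty": -251, "tz": 20, "wx": 0, "wy": 0, "wz": 0}
    - {"hand": 0.22, "tx": 45, "ty": -251, "tz": 20, "wx": 0, "wy": 0, "wz": 0}
    - {"hand": 0.22, "tx": 45, "ty": -251, "tz": 20, "wx": 0, "wy": 0, "wz": 0}
    - {"hand": 0.22, "tx": 45, "ty": -251, "tz": 100, "wx": 0, "wy": 0, "wz": 0}
    - {"hand": 0.22, "tx": 45, "ty": -251, "tz": 114, "wx": 0, "wy": 0, "wz": 0}
    - {"hand": 0.22, "tx": 45, "ty": -251, "tz": 124, "wx": 0, "wy": 0, "wz": 0}
    - {"hand": 0.22, "tx": 45, "ty": -251, "tz": 129, "wx": 0, "wy": 0, "wz": 0}
    - {"hand": 0.22, "tx": 43, "ty": -251, "tz": 134, "wx": 0, "wy": 0, "wz": 0}
    - {"hand": 0.22, "tx": 42, "ty": -251, "tz": 139, "wx": 0, "wy": 0, "wz": 0}

```text
time: 8.8
position: [389.7, -282.3, 121.4]
orientation: [0.276, 0.961, -0.0, 0.001]
wrist_force: [-0.9, -0.2, 0.3]
width: 52.2
gripper_force: 0.2
```

```bash
python3 - <<'E'
from h import *
go([(-104,0,105),(-98,0,92)])
a=grab_frame('wrist');b=grab_frame('side')[125:225,185:285]
cv2.imwrite('pics/c3.png',np.hstack([cv2.resize(a,(480,300)),cv2.resize(b,(300,300),interpolation=2)]))
E
```

```text
t 8.8 caseTCP [-109.7    1.3  121.4] F case [-0.6 -0.6  0.3] w [-0.   0.1  0. ] wid 52.173357509033146
(-104, 0, 105) [-5.6 -1.3 16.4]
(-98, 0, 92) [-11.6  -1.3  29.4]
```

View pics/c3.png

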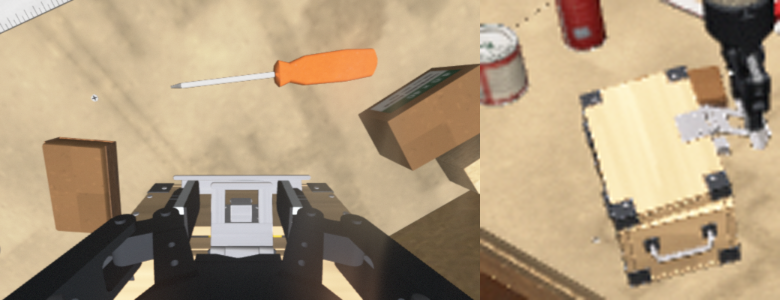

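The wrist view shows the hasp's plate between the fingers. The ledge edge runs along (175–310, 178), slightly beyond the fingers on the robot side, and nothing is touching yet. I'll locate the ledge by its known 88 mm width.

```bash
python3 - <<'E'
from h import *
W=cam('wrist');im=grab_frame('wrist')
g=cv2.cvtColor(im,cv2.COLOR_BGR2HSV)
m=((g[...,1]<40)&(g[...,2]>150)).astype(np.uint8)
for r in range(228,256,2):
    c=np.flatnonzero(m[r,200:440]);print(r,len(c),c.min()+200 if len(c) else 0,c.max()+200 if len(c) else 0)
for z in(100,110,120,130,140):
    print(z,[Y.inv().apply(onz(W,u,237,z)-C0) for u in(233,413)])
print('finger pt px',proj(W,C0+Y.apply((-109.7-11,26,121))),proj(W,C0+Y.apply((-109.7+11,26,121))))
E
```

```text
228 0 0 0
230 0 0 0
232 0 0 0
234 149 233 412
236 184 231 414
238 183 231 413
240 152 234 402
242 128 242 401
244 126 242 401
246 124 242 402
248 121 242 401
250 117 243 402
252 111 217 402
254 60 266 368
100 [array([-110.3,  -48.7,  100. ]), array([-110.5,   57.1,  100. ])]
110 [array([-114.6,  -45.7,  110. ]), array([-114.7,   53.7,  110. ])]
120 [array([-118.9,  -42.7,  120. ]), array([-119. ,   50.3,  120. ])]
130 [array([-123.1,  -39.6,  130. ]), array([-123.2,   46.8,  130. ])]
140 [array([-127.4,  -36.6,  140. ]), array([-127.5,   43.4,  140. ])]
finger pt px (np.float64(366.4414666440104), np.float64(234.56421587825923)) (np.float64(364.5275207544583), np.float64(273.0239246165191))
```

carry_out:
  commands:
    - {"hand": 0.22, "tx": 0, "ty": 1, "tz": -20, "wx": 0, "wy": 0, "wz": 0}
    - {"hand": 0.22, "tx": 12, "ty": 1, "tz": -20, "wx": 0, "wy": 0, "wz": 0}
    - {"hand": 0.22, "tx": 12, "ty": 1, "tz": -20, "wx": 0, "wy": 0, "wz": 0}
    - {"hand": 0.22, "tx": 12, "ty": 1, "tz": -10, "wx": 0, "wy": 0, "wz": 0}
    - {"hand": 0.22, "tx": 11, "ty": 1, "tz": -3, "wx": 0, "wy": 0, "wz": 0}
    - {"hand": 0.22, "tx": 9, "ty": 1, "tz": 4, "wx": 0, "wy": 0, "wz": 0}
    - {"hand": 0.22, "tx": 7, "ty": 1, "tz": 11, "wx": 0, "wy": 0, "wz": 0}
    - {"hand": 0.22, "tx": 4, "ty": 1, "tz": 17, "wx": 0, "wy": 0, "wz": 0}
    - {"hand": 0.22, "tx": 1, "ty": 1, "tz": 22, "wx": 0, "wy": 0, "wz": 0}

```text
time: 10.07
position: [388.7, -280.5, 98.4]
orientation: [0.276, 0.961, 0.0, -0.0]
wrist_force: [0.0, 0.0, 0.8]
width: 51.8
gripper_force: 0.2
```

```bash
python3 - <<'E'
from h import *
go([(-104,2.5,92)])
im=grab_frame('wrist')
cv2.imwrite('pics/c4.png',cv2.resize(im[200:400,180:460],(560,400)))
E
```

```text
t 10.075 caseTCP [-111.4    2.3   98.4] F case [0.  0.  0.8] w [ 0. -0.  0.] wid 51.77523900057469
(-104, 2.5, 92) [-7.4  0.2  6.4]
```

View pics/c4.png

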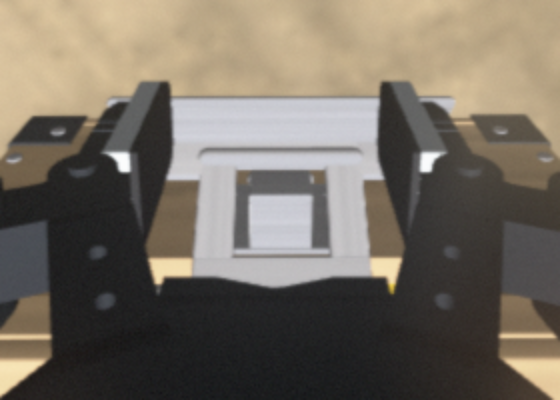

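The fingertips sit on both wings of the ledge (row 100–170 in the crop), the hasp has swung partly down, and the catch shows centred through the slot at (280,220). I'll go on pressing.

carry_out:
  commands:
    - {"hand": 0.22, "tx": -3, "ty": 0, "tz": 4, "wx": 0, "wy": 0, "wz": 0}
    - {"hand": 0.22, "tx": -7, "ty": 0, "tz": 7, "wx": 0, "wy": 0, "wz": 0}
    - {"hand": 0.22, "tx": -10, "ty": 0, "tz": 10, "wx": 0, "wy": 0, "wz": 0}
    - {"hand": 0.22, "tx": -12, "ty": 0, "tz": 13, "wx": 0, "wy": 0, "wz": 0}
    - {"hand": 0.22, "tx": -12, "ty": 0, "tz": 13, "wx": 0, "wy": 0, "wz": 0}

```text
time: 10.75
position: [398.1, -286.3, 85.6]
orientation: [0.276, 0.961, 0.0, -0.001]
wrist_force: [-2.0, 1.4, 4.9]
width: 52.5
gripper_force: 2.4
```

```bash
python3 - <<'E'
from h import *
go([])
E
```

```text
t 10.75 caseTCP [-100.4    2.3   85.6] F case [-2.5  0.1  4.9] w [ 0.  -0.1  0. ] wid 52.47765107235554
```

carry_out:
  commands:
    - {"hand": 0.22, "tx": 0, "ty": 0, "tz": 3, "wx": 0, "wy": 0, "wz": 0}
    - {"hand": 0.22, "tx": -1, "ty": 0, "tz": 6, "wx": 0, "wy": 0, "wz": 0}
    - {"hand": 0.22, "tx": -1, "ty": 0, "tz": 9, "wx": 0, "wy": 0, "wz": 0}
    - {"hand": 0.22, "tx": -1, "ty": 0, "tz": 9, "wx": 0, "wy": 0, "wz": 0}

```text
time: 11.25
position: [399.4, -287.2, 76.7]
orientation: [0.276, 0.961, 0.0, -0.0]
wrist_force: [0.6, 0.4, 1.3]
width: 52.1
gripper_force: 0.4
```

```bash
python3 - <<'E'
from h import *
go([])
E
```

```text
t 11.25 caseTCP [-98.9   2.3  76.7] F case [0.3 0.7 1.3] w [ 0. -0.  0.] wid 52.05841148550559
```

```bash
python3 - <<'E'
from h import *
im=grab_frame('wrist');b=grab_frame('side')[125:225,205:285]
cv2.imwrite('pics/c5.png',np.hstack([cv2.resize(im[200:400,180:460],(480,343)),cv2.resize(b,(275,343),interpolation=2)]))
E
```

```text
(no output)
```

View pics/c5.png

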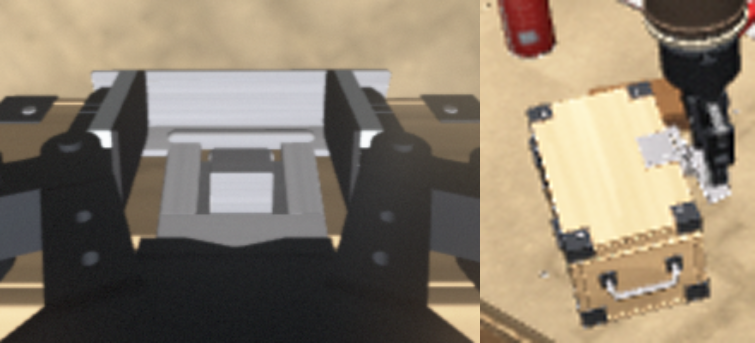

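The ledge lies across (92–389, 71), with its face still visible between the fingers down to row 125. I'll work out where it stands from its width.

```bash
python3 - <<'E'
from h import *
W=cam('wrist');k=280/480
for z in(70,75,80,85,90,95):
    a,b=[Y.inv().apply(onz(W,180+u*k,200+71*k,z)-C0) for u in(92,389)];print(z,a,b,b[1]-a[1])
def q(x,y,z):
    p=proj(W,C0+Y.apply((x,y,z)));return (p[0]-180)/k,(p[1]-200)/k
print('tips',q(-110,28.3,76.7),q(-110,43,76.7),q(-88,28.3,76.7))
for z in(75,80,85):print('root',z,Y.inv().apply(onz(W,320,200+150*k,z)-C0))
for z in(115,125):print('lidfront/pin',z,Y.inv().apply(onz(W,320,200+215*k,z)-C0))
E
```

```text
70 [-102.4  -43.2   70. ] [-102.5   50.2   70. ] 93.44848758676011
75 [-104.6  -41.7   75. ] [-104.7   48.6   75. ] 90.34418209607482
80 [-106.8  -40.2   80. ] [-106.9   47.    80. ] 87.23987660538947
85 [-109.   -38.7   85. ] [-109.1   45.4   85. ] 84.13557111470413
90 [-111.2  -37.2   90. ] [-111.3   43.8   90. ] 81.03126562401872
95 [-113.4  -35.7   95. ] [-113.5   42.2   95. ] 77.92696013333344
tips (np.float64(323.90323485578375), np.float64(56.72842840206569)) (np.float64(373.2080094209423), np.float64(56.77954167778575)) (np.float64(320.46806672505244), np.float64(122.82503464607572))
root 75 [-77.3   3.4  75. ]
root 80 [-80.5   3.4  80. ]
root 85 [-83.6   3.3  85. ]
lidfront/pin 115 [-84.7   3.  115. ]
lidfront/pin 125 [-92.7   2.9 125. ]
```

carry_out:
  commands:
    - {"hand": 0.22, "tx": -2, "ty": 0, "tz": 3, "wx": 0, "wy": 0, "wz": 0}
    - {"hand": 0.22, "tx": -4, "ty": 0, "tz": 5, "wx": 0, "wy": 0, "wz": 0}
    - {"hand": 0.22, "tx": -4, "ty": 0, "tz": 5, "wx": 0, "wy": 0, "wz": 0}

```text
time: 11.72
position: [404.0, -290.1, 72.0]
orientation: [0.276, 0.961, -0.0, 0.001]
wrist_force: [3.6, -1.2, 3.9]
width: 52.1
gripper_force: 2.1
```

```bash
python3 - <<'E'
from h import *
go([])
E
```

```text
t 11.725 caseTCP [-93.4   2.2  72. ] F case [3.7 0.9 3.9] w [-0.   0.1 -0. ] wid 52.09666392919133
```

carry_out:
  commands:
    - {"hand": 0.22, "tx": -2, "ty": 0, "tz": 2, "wx": 0, "wy": 0, "wz": 0}
    - {"hand": 0.22, "tx": -4, "ty": 0, "tz": 3, "wx": 0, "wy": 0, "wz": 0}
    - {"hand": 0.22, "tx": -4, "ty": 0, "tz": 3, "wx": 0, "wy": 0, "wz": 0}

```text
time: 12.1
position: [407.6, -292.4, 69.2]
orientation: [0.276, 0.961, -0.0, 0.001]
wrist_force: [4.0, -2.1, 7.0]
width: 52.0
gripper_force: 3.4
```

```bash
python3 - <<'E'
from h import *
go([])
W=cam('wrist');im=grab_frame('wrist');cv2.imwrite('pics/w6.png',im)
g=cv2.cvtColor(im,cv2.COLOR_BGR2HSV)
m=((g[...,1]<40)&(g[...,2]>150)).astype(np.uint8)
for r in range(234,330,4):
    c=np.flatnonzero(m[r,200:440]);print(r,len(c),c.min()+200 if len(c) else 0,c.max()+200 if len(c) else 0)
E
```

```text
t 12.1 caseTCP [-89.1   2.2  69.2] F case [4.5 0.3 7. ] w [-0.   0.1 -0. ] wid 52.043232287363026
234 0 0 0
238 0 0 0
242 141 234 407
246 138 233 407
250 131 234 407
254 108 266 406
258 105 266 406
262 103 266 368
266 102 267 368
270 101 267 367
274 102 267 368
278 82 236 399
282 54 239 395
286 47 278 362
290 29 264 371
294 62 262 373
298 40 301 340
302 40 301 340
306 40 301 340
310 40 301 340
314 39 302 340
318 39 302 340
322 0 0 0
326 0 0 0
```

carry_out:
  commands:
    - {"hand": 0.22, "tx": -2, "ty": 0, "tz": 2, "wx": 0, "wy": 0, "wz": 0}
    - {"hand": 0.22, "tx": -4, "ty": 0, "tz": 3, "wx": 0, "wy": 0, "wz": 0}
    - {"hand": 0.22, "tx": -6, "ty": 0, "tz": 3, "wx": 0, "wy": 0, "wz": 0}
    - {"hand": 0.22, "tx": -6, "ty": 0, "tz": 3, "wx": 0, "wy": 0, "wz": 0}

```text
time: 12.65
position: [411.4, -294.7, 66.0]
orientation: [0.276, 0.961, 0.0, -0.0]
wrist_force: [-1.2, 1.5, 9.6]
width: 52.0
gripper_force: 4.6
```

```bash
python3 - <<'E'
from h import *
go([])
W=cam('wrist');im=grab_frame('wrist');cv2.imwrite('pics/w7.png',im)
g=cv2.cvtColor(im,cv2.COLOR_BGR2HSV)
m=((g[...,1]<40)&(g[...,2]>150)).astype(np.uint8)
for r in range(226,262,2):
    c=np.flatnonzero(m[r,200:440]);print(r,len(c),c.min()+200 if len(c) else 0,c.max()+200 if len(c) else 0)
E
```

```text
t 12.65 caseTCP [-84.6   2.3  66. ] F case [-1.8  0.7  9.6] w [-0. -0.  0.] wid 52.03123341024716
226 0 0 0
228 0 0 0
230 0 0 0
232 0 0 0
234 0 0 0
236 0 0 0
238 0 0 0
240 0 0 0
242 143 233 407
244 142 233 408
246 138 233 407
248 136 233 407
250 131 234 407
252 114 234 407
254 109 266 407
256 106 266 406
258 105 266 406
260 103 266 368
```

carry_out:
  commands:
    - {"hand": 0.22, "tx": -3, "ty": 0, "tz": 0, "wx": 0, "wy": 0, "wz": 0}
    - {"hand": 0.22, "tx": -4, "ty": 0, "tz": 0, "wx": 0, "wy": 0, "wz": 0}
    - {"hand": 0.22, "tx": -4, "ty": 0, "tz": 0, "wx": 0, "wy": 0, "wz": 0}

```text
time: 13.08
position: [413.5, -295.9, 65.6]
orientation: [0.276, 0.961, 0.001, -0.001]
wrist_force: [-6.2, 2.5, 9.3]
width: 51.9
gripper_force: 5.5
```

carry_out:
  commands:
    - {"hand": 0.22, "tx": 0, "ty": 0, "tz": -4, "wx": 0, "wy": 0, "wz": 0}
    - {"hand": 0.22, "tx": 0, "ty": 0, "tz": -8, "wx": 0, "wy": 0, "wz": 0}
    - {"hand": 0.22, "tx": 0, "ty": 0, "tz": -12, "wx": 0, "wy": 0, "wz": 0}
    - {"hand": 0.22, "tx": 3, "ty": 0, "tz": -20, "wx": 0, "wy": 0, "wz": 0}

```text
time: 13.58
position: [411.8, -294.9, 85.6]
orientation: [0.276, 0.961, 0.0, -0.001]
wrist_force: [-0.4, 0.3, 0.3]
width: 52.0
gripper_force: 0.0
```

```bash
python3 - <<'E'
from h import *
go([])
E
```

```text
t 13.575 caseTCP [-84.2   2.3  85.6] F case [-0.5  0.1  0.3] w [ 0.  -0.1  0. ] wid 51.98508035312455
```

Free of contact. I'll retreat up and to the robot's left, clear of the cameras, then look.

carry_out:
  commands:
    - {"hand": 0.22, "tx": 5, "ty": 0, "tz": -50, "wx": 0, "wy": 0, "wz": 0}
    - {"hand": 0.22, "tx": 0, "ty": 0, "tz": -110, "wx": 0, "wy": 0, "wz": 0}
    - {"hand": 0.22, "tx": 0, "ty": 0, "tz": -150, "wx": 0, "wy": 0, "wz": 0}
    - {"hand": 0.22, "tx": -20, "ty": 250, "tz": -170, "wx": 0, "wy": 0, "wz": 0}
    - {"hand": 0.22, "tx": -20, "ty": 250, "tz": -170, "wx": 0, "wy": 0, "wz": 0}
    - {"hand": 0.22, "tx": -20, "ty": 250, "tz": -170, "wx": 0, "wy": 0, "wz": 0}
    - {"hand": 0.22, "tx": -20, "ty": 250, "tz": -170, "wx": 0, "wy": 0, "wz": 0}
    - {"hand": 0.22, "tx": -20, "ty": 250, "tz": -170, "wx": 0, "wy": 0, "wz": 0}
    - {"hand": 0.22, "tx": -20, "ty": 250, "tz": -170, "wx": 0, "wy": 0, "wz": 0}

```text
time: 14.7
position: [561.4, -93.7, 255.8]
orientation: [0.275, 0.961, -0.0, -0.0]
wrist_force: [-0.3, -0.0, 0.5]
width: 52.5
gripper_force: 0.0
```

```bash
python3 - <<'E'
from h import *
go([])
a=grab_frame('top')[125:225,355:475];b=grab_frame('side')[125:225,185:285]
cv2.imwrite('pics/c7.png',np.hstack([cv2.resize(a,(420,350),interpolation=2),cv2.resize(b,(350,350),interpolation=2)]))
E
```

```text
t 14.7 caseTCP [-64.  252.2 255.8] F case [-0.2 -0.2  0.5] w [-0.  -0.   0.1] wid 52.48000398561322
```

View pics/c7.png

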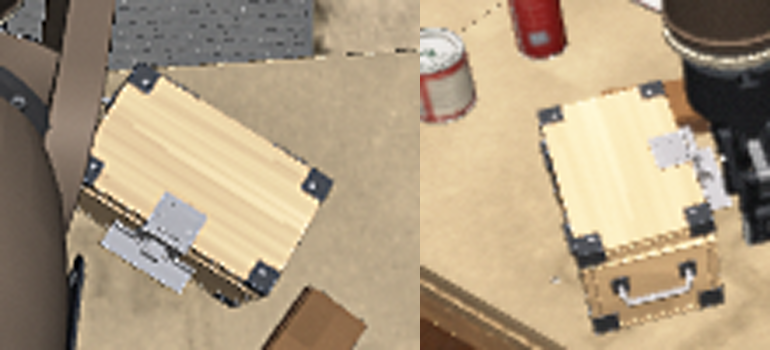

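The ledge now lies flat in front of the case, with its tip edge from (102,245) to (182,293) in the top half. I'll check the numbers against the latched and unlatched geometry.

```bash
python3 - <<'E'
from h import *
T,S=cam('top'),cam('side')
t=lambda u,v:(355+(u+.5)/3.5-.5,125+(v+.5)/3.5-.5)
s=lambda u,v:(185+(u-420+.5)/3.5-.5,125+(v+.5)/3.5-.5)
f=lambda p,z:Y.inv().apply(onz(T,*t(*p),z)-C0)
for z in(70,76,86):print('tip',z,f((102,245),z),f((181,293),z))
# predicted ledge tip edge ends in top-crop pixels, latched vs not
def pred(th,ph):
    e=62.5-132*np.cos(th)+22*np.sin(th),95+132*np.sin(th)+22*np.cos(th)
    a=ph-th # world hang angle: plate dir
    a=ph+th*0 - 0 + th
    tip=(e[0]-50*np.sin(a)-20*np.cos(a), e[1]-50*np.cos(a)+20*np.sin(a))
    return [tuple(round((q-o+.5)*3.5-.5) for q,o in zip(proj(T,C0+Y.apply((tip[0],y+2,tip[1]))),(355,125))) for y in(44,-44)],np.round(tip,1)
for a in((.05,0),(.05,.05),(.1,.25),(.1,.35)):print(a,pred(*a))
im=grab_frame('top');im2=grab_frame('side')
# lid corner bracket centroids before/after, side view
old=cv2.imread('pics/c2.png');new=cv2.imread('pics/c7.png')
def br(im,x0,y0,x1,y1):
    g=im[y0:y1,x0:x1].max(2)<90;v,u=np.nonzero(g);return u.mean()+x0,v.mean()+y0
for box in((560,220,610,265),(680,190,715,230),(245,250,285,300)):
    print('before/after',br(old,*box),br(new,*box))
ref=s(578,245)
for th in(.1,.05,0.0):
    p=(62.5-118*np.cos(th)+20*np.sin(th),98,95+118*np.sin(th)+20*np.cos(th));q=proj(S,C0+Y.apply(p));r=proj(T,C0+Y.apply((p[0],-98,p[2])))
    print(th,(q[0]-185)*3.5+420,(q[1]-125)*3.5,(r[0]-355)*3.5,(r[1]-125)*3.5)
E
```

```text
tip 70 [-91.8  43.   70. ] [-90.4 -44.   70. ]
tip 76 [-93.1  43.4  76. ] [-91.7 -43.2  76. ]
tip 86 [-95.2  44.2  86. ] [-93.9 -41.7  86. ]
(0.05, 0) ([(101, 242), (180, 292)], array([-90.7,  74.6]))
(0.05, 0.05) ([(100, 244), (179, 294)], array([-93.1,  75.8]))
(0.1, 0.25) ([(97, 250), (178, 301)], array([-102.6,   90. ]))
(0.1, 0.35) ([(96, 253), (176, 304)], array([-106.4,   93.7]))
before/after (np.float64(586.0825852782765), np.float64(251.50269299820468)) (np.float64(586.2072072072073), np.float64(252.04864864864865))
before/after (np.float64(699.6980198019802), np.float64(218.62376237623764)) (np.float64(701.8553459119497), np.float64(220.5503144654088))
before/after (np.float64(262.76813880126184), np.float64(278.9447949526814)) (np.float64(260.8076225045372), np.float64(279.98003629764065))
0.1 698.4938993817774 211.06426630530316 266.63671498044465 282.53683546591054
0.05 700.538098573698 215.20262120106412 263.91034446656704 284.55989607929337
0.0 702.2666124543941 219.43359399928045 261.34907266618677 286.303644442104
```

The ledge tip at (-92, 75) matches the latched prediction (-91 to -93, 75); unlatched it would be at about (-103 to -106, 90). The lid corners have also dropped about as expected for 0.05 rad. I'm handing in.

```bash
python3 -c "
from workcell import *
print(finish_job())"
```

```text
the job is handed in; nothing more can be done
None
```

The lid was let down gently and the hasp pressed in over the catch; the last pictures, taken with the arm clear, match the hasp hooked and the lid held at about 0.05 rad, and the job is handed in (no verdict was returned).

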